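# Raise the sign stand by one hole

## Task

The little sign stand on the serving trolley has sunk right down. Take hold of the black clip bar at its top, turn it gently anticlockwise (seen from above) until you feel it come up against the stop inside the tube, then draw it straight up until the sprung brass button pops out through the first hole it comes to, and let go so that the stand hangs on its button. Feel your way: never force the button against the stop or the edge of the hole (keep it well under 20 N), and leave the other things where they stand.

Things in the scene. Friction and masses are not known exactly. Their poses are not given: they have to be found in the camera images.
- stand: Sign stand, fixed: dark round foot, 124 mm wide. Origin: underside centre, on the tubes' upright axis; z up, -x front. A 42 mm aluminium outer tube (top 152-180 mm up) is clamped in it, with two brass-rimmed holes in front, 36 mm apart. How it is clamped varies and is not measured: the holes stand up to 14 mm higher or lower, up to 0.35 rad to either side of front.
- clip (a point): Middle of the top face of the sign clip: black bar 14 mm thick (x), 64 long (y), 30 high, across the top of the 22 mm dark steel inner tube; 220 mm above the tray at the start. Axes as the stand's, turned by joint swivel about z.
- grip (a point): Where to put the tool centre: on the upright axis, 10 mm below the clip's top; fingers down, pinching the bar's 14 mm, tips then level with the bar's underside; the 22 mm tube begins 8 mm lower. The inner tube weighs about 4.5 N, slides with 1 N friction and sinks right down when let go unlocked.
- swivel (a joint): Turn of clip, inner tube and button about the axis, rad, plus anticlockwise from above; 0: button straight to the front. Starts -0.95 to -0.75. A rib inside the outer tube stops the button in line with the holes, met between -0.42 and 0.42; a hole takes the button within 0.1 rad of it. Turning takes 0.03 N m; the stop gives a little; 0.1 to 0.15 N m on it is enough (arm 13 mm).
- mast (a joint): Height of the inner tube (with clip and button) above its lowest position, m: 0 at the start, at most 0.085. The first hole is met somewhere between 0.021 and 0.055, the second 0.036 above that. In a hole the button has 2.5 mm play up and down.
- button (a joint): How far the sprung brass button (10 mm across, domed) stands out, m: 0.002 to 0.0035 while the outer tube's wall holds it in, 0.011 when popped fully through a hole, 6 mm proud of the tube. Spring force 6 N held in, 3 N out. Once out it blocks the tube both ways.
- button_head: The button, on the inner tube. The frame's origin is not at the button: it lies near the tubes' axis, at tray height when the tube is down; the button's axis is 70 mm above it, pointing to -x.
- sugar_shaker: Bystander: clear sugar shaker with a metal top, 44x44x90 mm; origin at the centre of its underside.
- cream_pot: Bystander: open white stoneware pot, 68 mm across, 66 mm high; origin at the centre of its underside.
- teaspoon: Bystander: steel teaspoon lying on the tray, 132x28x11 mm; origin at the centre of its underside.
- tape_roll: Bystander: roll of cream tape lying flat, 73 mm across, 19 mm high; origin at the centre of its underside.
- kitchen_timer: Bystander: black mechanical kitchen timer, 67 mm across, 61 mm high; origin at the centre of its underside.
Things that resemble listed ones, but are neither listed nor needed, are in the scene too. Of the things shaped like the stand, the dark steel one is meant.

How it is judged:
By the outcome, as a careful person would: the job done as asked, in the order asked, and still so for the second after the job is handed in, with the robot touching nothing.
It also fails if it takes over 72 s, if anything falls off the work surface, if the arm or the gripper's body presses on something with over 40 N, if the wrist force passes 120 N, or if a joint passes its speed limit or range.

## Robot

A 6-joint arm with a two-finger parallel gripper is mounted at the origin on a cart in front of the work surface, level with it; the furniture and walls round the work are solid. World frame = base frame: x ahead of the robot, y to its left, z up, the work surface at z = 0. Lengths are in m, angles in degrees, forces in N, time in s.
With the tool pointing down it reaches from about 0.35 to 0.875 m from the base axis. Payload 4.2 kg.
Tool frame: the origin (TCP) lies between the finger pads, 19 mm behind the fingertips; this is the grasp point; x points along the fingers, y is the direction in which the jaws open and shut, and the axes are right-handed (so a half turn about x gives the same grasp; the last joint's range is limited). The gripper opens to 87 mm and grips with 3 to 60 N. Pads are 19 mm wide; open, the fingers measure 117 mm over their backs; the gripper's body (75 mm by 190 mm) begins 51 mm behind the grasp point.
Start: joints at [-50.73, 22.042, 0.453, 0, -68.411, -14.817], TCP at [0.259, -0.569, 0.241] pointing down, gripper open.
Joint ranges: [-179.83, 179.83], [-69.29, 118.12], [-61.27, 80.66], [-181.25, 117.63], [-171.15, -9.14], [-177.46, 177.46]. Speed limits (degrees/s): [159.86, 159.86, 180, 180, 180, 180].

## Interface

Orientations are given as a 3x3 rotation matrix whose columns are the frame's x, y, z axes.
In Python, from station import r, viewer, job, spotter gives the robot as it stands.
- The arm moves only by the tool play_rows, never from a script. Its argument "commands" is a list of rows, each an object of numbers: "fingers": the gripper command: -1 is fully open, 1 is shut, values between are in proportion; "tx", "ty", "tz": the shift along the tool's x, y, z normalised to -1 to 1, where 1 is 750 mm; "ax", "ay", "az": the turn, a rotation vector about the tool's x, y, z normalised to -1 to 1, where 1 is pi rad. In form: [{"fingers": .., "tx": .., "ty": .., "tz": .., "ax": .., "ay": .., "az": ..}, ...]. A call has 1 to 5 rows; each row is the pose to reach, as a shift and turn from the pose commanded when the call began, along the tool's axes at that moment, turning the shorter way round; what a row does not reach only later rows make up. A row lasts 1/12 s, in which the tool goes at most 41.7 mm and 7.16 degrees, less where a joint would pass 70% of its speed; a pose out of reach is approached as far as the arm can. A call with a number of a shift or a turn outside -1 to 1 is refused whole. A call with a gripper value outside its range is refused whole. The fingers move at their own pace and stop on an object; the grip force is fixed at half the most. Time passes only in rows, so rows that repeat a pose let the fingers close. It gives the time, the measured TCP pose, the force and the opening at its end, in the units of the state.
- r.sense(): the state, without advancing time (a new reading comes with each control period).
- viewer.capture(name): name is "side" or "top" or "wrist"; returns a dict with "image" (480x640x3 uint8, red, green, blue), "fx", "fy", "cx", "cy" (pixels), "dist" ([k1, k2, p1, p2, k3] as OpenCV has them; the pictures are not rectified), "R" (3x3) and "t" (3): a world point X has camera coordinates R X + t; the wrist camera has in their place "mount" (4x4, takes a point from camera to tool coordinates, whose origin is the TCP and whose axes are the tool frame's). Camera axes: x right, y down, z forward; pixel columns grow to the right and rows downward; lengths in m; the calibration is good to about 2 mm. A picture is of the moment at which its call begins: read the wrist's pose just before it. There is no depth.
- job.finish_job(): hands the job in, once; it reports no verdict.
Trained networks look in a picture, given as the dict that the camera call returned (one of the last four; its "shot" number tells which), for a name from the list of things; names that differ only in an ending like _2 or _b are one class to them, and where a whole thing is asked for, a point or a joint stands for the part that bears it (a point fixed in the world has none). Each returns a list of dicts, best first, with "score" (0 to 1); they miss things now and then, are a little off and sometimes report something else, mostly with a low value. They report only what shows in the picture. A call takes as long as a camera call. They do not tell look-alikes from the thing itself.
- spotter.find_in(name, picture): "uv" ([column, row] in pixels, amid what is visible of it).
- spotter.silhouettes(name, picture): "region" (480x640 bool, what is visible of it) and "uv" ([column, row] in pixels, amid what is visible of it).
The state is a dict: "time_s": time; "joints": joint angles; "joint_velocities": joint speeds; "effort": joint torques, N m; "tcp_pos": TCP position; "ee_rot": TCP orientation; "wrist_force": force on the tool from outside, world axes, zero at the start; "moment": the same for the moment, N m; "gripper_width": opening from 0.0 (shut) to 1.0 (fully open).
Only numpy, scipy, OpenCV 4.12 (cv2) and the standard library are available. Lean on these libraries where they do the work, as an engineer would, in place of code of your own. Each camera call takes 0.05 s, during which the arm holds its last target. There are 200 camera calls.

## Working session

There is one attempt and no reset: what is moved stays moved. The work goes in short steps, Python scripts to look and compute and a tool call to move; the robot and the scene stay as the last step left them, time stands still between calls to the robot, and variables do not carry over. Pictures are saved under pics/ and viewed, about 8 in all and at most 12, crops included, and the job is handed in when it is done.

Besides the shell and the picture viewer there is one more tool, called after "Emit:" by a JSON object that holds its "api" and its "payload", one argument or row to a line. play_rows: Moves the arm, as the interface text tells. Its arguments: {"type":"object","properties":{"commands":{"type":"array"}},"required":["commands"]}

```bash
mkdir -p pics; ls
python3 - <<'E'
from station import r,viewer,spotter
import cv2,numpy as np
s=r.sense();print(s)
ims=[]
for n in("side","top"):
    p=viewer.capture(n)
    print(n,[p[k] for k in("fx","fy","cx","cy","dist","R","t")])
    for q in("stand","clip"):
        for f in spotter.find_in(q,p)[:5]: print(n,q,f["uv"],f["score"])
    cv2.imwrite(f"pics/{n}1.png",p["image"][:,:,::-1])
E
```

```text
pics
{'time_s': 0.0, 'joints': array([-5.07308408e+01,  2.20901519e+01,  3.79698231e-01, -2.88652944e-02,
       -6.84104833e+01, -1.48157757e+01]), 'joint_velocities': array([0.03901358, 0.04218828, 0.08703771, 0.039583  , 0.04718321,
       0.11425271]), 'effort': array([-2.93784533e-04, -3.90661597e+01,  1.87407696e+01,  4.21976253e+00,
        1.09613483e-02, -1.86966099e-04]), 'tcp_pos': array([ 0.25849913, -0.5684212 ,  0.24016574]), 'ee_rot': array([[-9.73333853e-04, -4.13782497e-01,  9.10375251e-01],
       [ 1.93057781e-03,  9.10373208e-01,  4.13783633e-01],
       [-9.99997663e-01,  2.16029987e-03, -8.72577550e-05]]), 'wrist_force': array([-0.12278075,  0.06713675,  0.08400509]), 'moment': array([0.05408839, 0.02937633, 0.04629842]), 'gripper_width': 0.997570620854453}
side [609.6218190819671, 609.6218190819671, 322.6650997966282, 248.62342692058385, array([-0.16977601,  0.        ,  0.        ,  0.        ,  0.        ]), array([[-0.93029946, -0.3666229 ,  0.01142666],
       [-0.22297969,  0.54052295, -0.81124287],
       [ 0.29124384, -0.75724671, -0.58459767]]), array([0.46026413, 0.26960287, 1.2413118 ])]
side stand [311.3, 338.5] 0.96
side stand [247.8, 298.3] 0.59
side clip [251.3, 247.9] 0.97
side clip [313.8, 266.0] 0.7
top [510.5030307270968, 510.5030307270968, 316.7294114775903, 239.74384533817198, array([-0.12642996,  0.        ,  0.        ,  0.        ,  0.        ]), array([[ 0.00791818, -0.99988378, -0.01302788],
       [-0.98755369, -0.00577262, -0.15717631],
       [ 0.15708283,  0.01411028, -0.98748462]]), array([-0.04611158,  0.52361416,  1.25878748])]
top stand [292.6, 188.9] 0.76
top stand [268.5, 258.4] 0.65
top clip [287.8, 172.4] 0.66
top clip [263.0, 245.7] 0.57
```

View pics/side1.png

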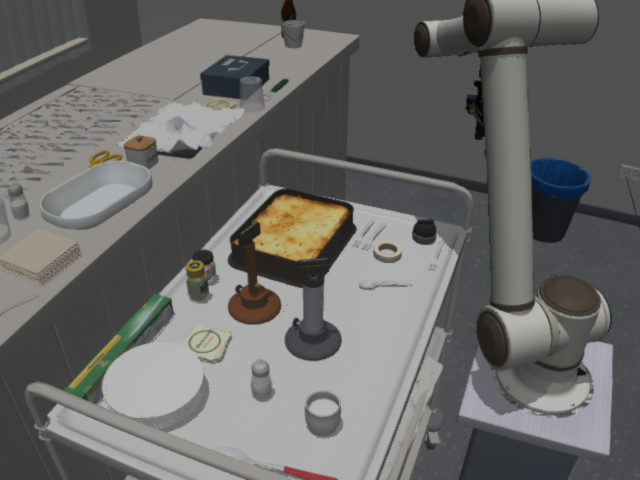

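View pics/top1.png

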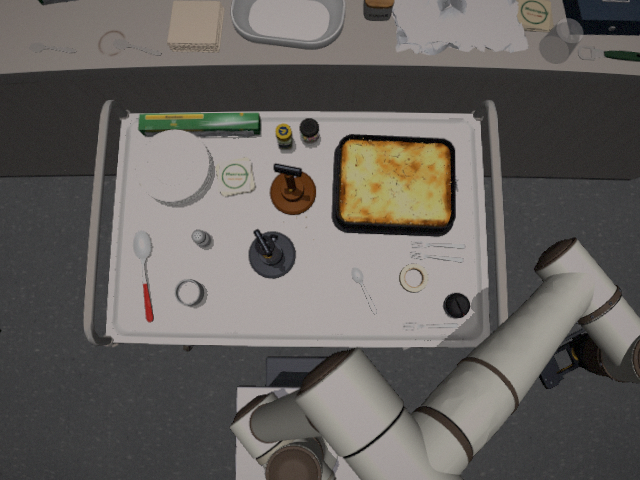

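Candidates: dark grey stand (top 272,254; side 313,340) and brown copper look-alike (top 292,190; side 253,300). The dark steel one is meant, so I choose the grey. Next a close crop and the measurement.

```bash
cat > h.py <<'E'
import numpy as np,cv2
def K(p): return np.array([[p["fx"],0,p["cx"]],[0,p["fy"],p["cy"]],[0,0,1]])
def pose(p,s=None):
    if "R" in p: return np.array(p["R"]),np.array(p["t"])
    T=np.eye(4);T[:3,:3]=s["ee_rot"];T[:3,3]=s["tcp_pos"]
    M=np.linalg.inv(T@np.array(p["mount"]));return M[:3,:3],M[:3,3]
def at_z(p,uv,z,s=None):
    R,t=pose(p,s);u=cv2.undistortPoints(np.array(uv,float).reshape(-1,1,2),K(p),np.array(p["dist"])).reshape(-1,2)
    d=np.c_[u,np.ones(len(u))]@R;c=-R.T@t
    return c+d*((z-c[2])/d[:,2])[:,None]
def proj(p,X,s=None):
    R,t=pose(p,s);return cv2.projectPoints(np.array(X,float).reshape(-1,1,3),cv2.Rodrigues(R)[0],t,K(p),np.array(p["dist"]))[0].reshape(-1,2)
def tri(ps,uvs):
    A=[];
    for p,uv in zip(ps,uvs):
        R,t=pose(p);u=cv2.undistortPoints(np.array(uv,float).reshape(1,1,2),K(p),np.array(p["dist"])).ravel()
        for i in(0,1):A.append(np.r_[u[i]*R[2]-R[i],u[i]*t[2]-t[i]])
    A=np.array(A);return np.linalg.lstsq(A[:,:3],-A[:,3],rcond=None)[0]
E
python3 - <<'E'
from station import *
from h import *
P={n:viewer.capture(n) for n in("side","top")}
print("clip tri",tri([P["side"],P["top"]],[[313.8,266],[263,245.7]]))
for n,p in P.items():
    for q in("stand","clip"):
        for f in spotter.silhouettes(q,p)[:3]:
            m=f["region"];v,u=np.nonzero(m);(c,sz,a)=cv2.minAreaRect(np.c_[u,v].astype(np.float32))
            print(n,q,f["score"],f["uv"],m.sum(),c,sz,a,"z.2",at_z(p,[c],.205)[0])
t=P["top"]
# foot circle by dark pixels near the tray
print("foot",at_z(t,[[272,255]],.01))
a=cv2.resize(P["top"]["image"][205:295,220:325],None,fx=5,fy=5,interpolation=3)
cv2.imwrite("pics/crop_top.png",a[:,:,::-1])
E
```

```text
clip tri [0.48506615 0.07478651 0.20606841]
side stand 0.8 [310.6, 337.2] 2234 (312.5, 308.5) (101.0, 55.0) 90.0 z.2 [0.44141474 0.19204615 0.205     ]
side stand 0.73 [245.8, 298.5] 2486 (253.5, 272.0) (104.0, 51.0) 90.0 z.2 [0.58893629 0.13644877 0.205     ]
side clip 0.84 [313.1, 265.1] 533 (312.6595153808594, 268.84954833984375) (22.403188705444336, 31.67839241027832) 87.27368927001953 z.2 [0.48575072 0.08295948 0.205     ]
side clip 0.6 [249.2, 249.1] 804 (247.0879669189453, 258.3980712890625) (20.945165634155273, 71.0928955078125) 0.9877604246139526 z.2 [0.62100177 0.10152049 0.205     ]
side clip 0.5 [424.9, 233.0] 516 (424.0, 231.0) (24.0, 24.0) 90.0 z.2 [ 0.31364425 -0.1322884   0.205     ]
top stand 0.97 [292.3, 189.9] 1790 (292.8355712890625, 190.28118896484375) (46.86738204956055, 48.00044250488281) 11.888657569885254 z.2 [0.61076024 0.01007344 0.205     ]
top stand 0.71 [269.5, 256.3] 1640 (271.29705810546875, 254.0297088623047) (47.36376953125, 46.965755462646484) 5.710593223571777 z.2 [0.4651994 0.0556023 0.205    ]
top stand 0.27 [260.2, 240.0] 195 (262.7000427246094, 241.9000244140625) (28.174455642700195, 8.497057914733887) 63.43495178222656 z.2 [0.49228536 0.07539206 0.205     ]
top clip 0.58 [261.3, 243.6] 194 (262.08001708984375, 242.44000244140625) (28.400001525878906, 8.800000190734863) 53.13010025024414 z.2 [0.49106103 0.07674828 0.205     ]
top clip 0.55 [290.9, 170.5] 340 (285.2162780761719, 173.28201293945312) (27.588233947753906, 23.235294342041016) 28.07248878479004 z.2 [0.65061    0.02810332 0.205     ]
foot [[0.48800073 0.07399277 0.01      ]]
```

View pics/crop_top.png

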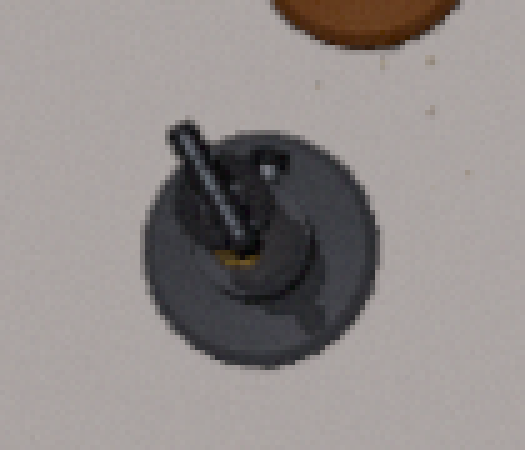

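Run:
```python
from station import *
from h import *
t=viewer.capture("top");sd=viewer.capture("side")
e=at_z(t,[[256.6,231.4],[268.6,254]],.22);print(e,e.mean(0),np.linalg.norm(e[0]-e[1]))
print("foot",at_z(t,[[272.4,255]],.008))
print("copper",tri([sd,t],[[249.2,230],[288,170]]))
s=r.sense();d=np.r_[e.mean(0)[:2],.30]-s["tcp_pos"];print(d,s["ee_rot"].T@d/.75)
```

```text
[[0.51331265 0.08765528 0.22      ]
 [0.46327549 0.059962   0.22      ]] [0.48829407 0.07380864 0.22      ] 0.057189463709919765
foot [[0.48826394 0.07315247 0.008     ]]
copper [0.65600692 0.02135255 0.21477104]
[0.22953882 0.64270796 0.05870525] [-0.07831574  0.653366    0.63334579]
```

Emit:
{"api": "play_rows", "payload": {
  "commands": [
    {"fingers": -1,"tx": -0.05,"ty": 0,"tz": 0,"ax": 0,"ay": 0,"az": 0},
    {"fingers": -1,"tx": -0.1,"ty": 0,"tz": 0,"ax": 0,"ay": 0,"az": 0},
    {"fingers": -1,"tx": -0.1,"ty": 0.03,"tz": 0.03,"ax": 0,"ay": 0,"az": 0},
    {"fingers": -1,"tx": -0.1,"ty": 0.06,"tz": 0.06,"ax": 0,"ay": 0,"az": 0},
    {"fingers": -1,"tx": -0.1,"ty": 0.1,"tz": 0.1,"ax": 0,"ay": 0,"az": 0}
  ]
}}

```text
time_s: 1.12
tcp_pos: [0.2957, -0.4703, 0.3164]
ee_rot: [[0.001, -0.411, 0.911], [-0.001, 0.911, 0.411], [-1.0, -0.001, 0.0]]
wrist_force: [1.3, 1.1, 0.1]
gripper_width: 1.001
```

Emit:
{"api": "play_rows", "payload": {
  "commands": [
    {"fingers": -1,"tx": 0,"ty": 0.555,"tz": 0.533,"ax": 0,"ay": 0,"az": 0},
    {"fingers": -1,"tx": 0,"ty": 0.555,"tz": 0.533,"ax": 0,"ay": 0,"az": 0},
    {"fingers": -1,"tx": 0,"ty": 0.555,"tz": 0.533,"ax": 0,"ay": 0,"az": 0},
    {"fingers": -1,"tx": 0,"ty": 0.555,"tz": 0.533,"ax": 0,"ay": 0,"az": 0},
    {"fingers": -1,"tx": 0,"ty": 0.555,"tz": 0.533,"ax": 0,"ay": 0,"az": 0}
  ]
}}

```text
time_s: 1.53
tcp_pos: [0.3649, -0.2719, 0.3166]
ee_rot: [[0.001, -0.414, 0.91], [-0.0, 0.91, 0.414], [-1.0, -0.001, 0.001]]
wrist_force: [1.2, 0.1, -0.5]
gripper_width: 0.998
```

Emit:
{"api": "play_rows", "payload": {
  "commands": [
    {"fingers": -1,"tx": 0,"ty": 0.352,"tz": 0.34,"ax": -0.025,"ay": 0,"az": 0},
    {"fingers": -1,"tx": 0,"ty": 0.352,"tz": 0.34,"ax": -0.025,"ay": 0,"az": 0},
    {"fingers": -1,"tx": 0,"ty": 0.352,"tz": 0.34,"ax": -0.025,"ay": 0,"az": 0},
    {"fingers": -1,"tx": 0,"ty": 0.352,"tz": 0.34,"ax": -0.025,"ay": 0,"az": 0},
    {"fingers": -1,"tx": 0,"ty": 0.352,"tz": 0.34,"ax": -0.025,"ay": 0,"az": 0}
  ]
}}

```text
time_s: 1.95
tcp_pos: [0.4346, -0.0754, 0.3169]
ee_rot: [[0.002, -0.484, 0.875], [0.0, 0.875, 0.484], [-1.0, -0.001, 0.001]]
wrist_force: [-0.1, -1.2, -0.0]
gripper_width: 1.0
```

Run:
```python
from station import *
s=r.sense();import numpy as np
print(s["tcp_pos"],np.degrees(np.arctan2(s["ee_rot"][1,1],s["ee_rot"][0,1])))
d=np.r_[.4883,.0735,.30]-s["tcp_pos"];print(s["ee_rot"].T@d/.75)
```

```text
[ 0.43464235 -0.07540605  0.316852  ] 118.97387983600164
[0.02262375 0.13904777 0.15873222]
```

Emit:
{"api": "play_rows", "payload": {
  "commands": [
    {"fingers": -1,"tx": 0,"ty": 0.13,"tz": 0.15,"ax": 0,"ay": 0,"az": 0},
    {"fingers": -1,"tx": 0,"ty": 0.13,"tz": 0.15,"ax": 0,"ay": 0,"az": 0},
    {"fingers": -1,"tx": 0,"ty": 0.13,"tz": 0.15,"ax": 0,"ay": 0,"az": 0},
    {"fingers": -1,"tx": 0,"ty": 0.13,"tz": 0.15,"ax": 0,"ay": 0,"az": 0},
    {"fingers": -1,"tx": 0,"ty": 0.13,"tz": 0.15,"ax": 0,"ay": 0,"az": 0}
  ]
}}

```text
time_s: 2.37
tcp_pos: [0.4872, 0.0662, 0.3158]
ee_rot: [[0.0, -0.488, 0.873], [0.0, 0.873, 0.488], [-1.0, 0.0, 0.0]]
wrist_force: [0.2, 0.0, 0.2]
gripper_width: 1.001
```

Run:
```python
from station import *
from h import *
s=r.sense();p=viewer.capture("wrist")
print(s["tcp_pos"],p["mount"],p["fx"])
a=np.radians(-61);b=np.array([-np.sin(a),np.cos(a),0])
c=np.array([.4883,.0735,.22]);q=proj(p,[c,c+.032*b,c-.032*b],s);print(q)
im=p["image"][:,:,::-1].copy()
cv2.imwrite("pics/w1.png",im)
for f in spotter.silhouettes("clip",p)[:2]:
    v,u=np.nonzero(f["region"]);print(f["score"],f["uv"],cv2.minAreaRect(np.c_[u,v].astype(np.float32)))
```

```text
[0.48723583 0.06619073 0.31576386] [[ 7.11315612e-04 -2.84720211e-01  9.58610398e-01 -1.42770723e-01]
 [ 9.99999710e-01  4.64768134e-04 -6.03985232e-04 -5.60842395e-04]
 [-2.73564763e-04  9.58610549e-01  2.84720459e-01 -7.88872248e-02]
 [ 0.00000000e+00  0.00000000e+00  0.00000000e+00  1.00000000e+00]] 340.6712552521041
[[328.48682898 258.28545773]
 [327.99536638 297.61781192]
 [329.00508196 215.94854982]]
0.81 [205.4, 389.1] ((205.27981567382812, 391.2660827636719), (26.07549285888672, 28.2428035736084), 28.300752639770508)
0.59 [328.5, 255.2] ((326.5, 254.5), (85.0, 23.0), 90.0)
```

View pics/w1.png

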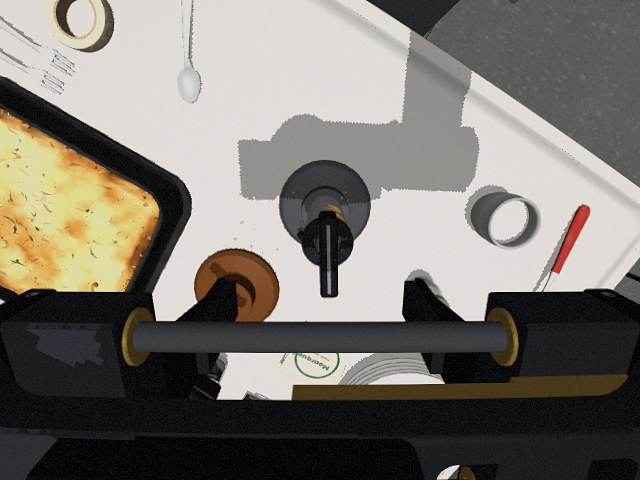

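The picture shows the dark bar at (328,212)–(328,296), and my model puts it at (328,216)–(328,298), so it agrees to about 2 mm. Going down now.

Emit:
{"api": "play_rows", "payload": {
  "commands": [
    {"fingers": -1,"tx": 0,"ty": 0.008,"tz": 0.005,"ax": 0,"ay": 0,"az": 0},
    {"fingers": -1,"tx": 0.03,"ty": 0.008,"tz": 0.005,"ax": 0,"ay": 0,"az": 0},
    {"fingers": -1,"tx": 0.06,"ty": 0.008,"tz": 0.005,"ax": 0,"ay": 0,"az": 0},
    {"fingers": -1,"tx": 0.09,"ty": 0.008,"tz": 0.005,"ax": 0,"ay": 0,"az": 0},
    {"fingers": -1,"tx": 0.09,"ty": 0.008,"tz": 0.005,"ax": 0,"ay": 0,"az": 0}
  ]
}}

```text
time_s: 2.88
tcp_pos: [0.4832, 0.0677, 0.2448]
ee_rot: [[-0.008, -0.482, 0.876], [-0.002, 0.876, 0.482], [-1.0, 0.002, -0.008]]
wrist_force: [0.2, 0.9, -0.2]
gripper_width: 1.003
```

Run:
```python
from station import *
from h import *
s=r.sense();p=viewer.capture("wrist")
d=np.r_[.4876,.0730,.21]-s["tcp_pos"];print(s["tcp_pos"],s["wrist_force"],s["moment"],s["ee_rot"].T@d/.75)
a=np.radians(-61);b=np.array([-np.sin(a),np.cos(a),0])
c=np.array([.4876,.0730,.22]);print(proj(p,[c,c+.032*b,c-.032*b],s))
cv2.imwrite("pics/w2.png",p["image"][120:,120:520,::-1])
```

```text
[0.48322481 0.06769391 0.24483376] [ 0.18325055  0.85954743 -0.1903274 ] [-0.02114936  0.08998962 -0.0260273 ] [0.04637947 0.0032893  0.0089077 ]
[[325.44998399 305.0851066 ]
 [325.34924577 355.83064561]
 [325.54919119 248.85362333]]
```

View pics/w2.png

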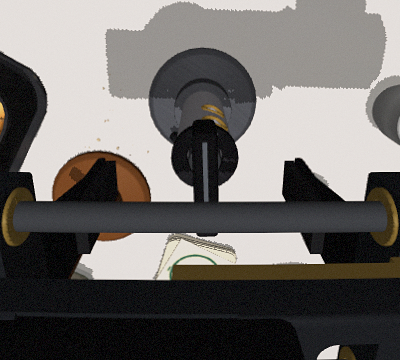

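Emit:
{"api": "play_rows", "payload": {
  "commands": [
    {"fingers": -1,"tx": 0,"ty": 0,"tz": 0,"ax": 0,"ay": 0,"az": 0},
    {"fingers": -1,"tx": 0,"ty": 0,"tz": 0,"ax": 0,"ay": 0,"az": 0}
  ]
}}

```text
time_s: 3.1
tcp_pos: [0.4871, 0.0693, 0.2507]
ee_rot: [[0.003, -0.484, 0.875], [0.001, 0.875, 0.484], [-1.0, -0.001, 0.003]]
wrist_force: [-0.2, 0.2, 0.5]
gripper_width: 0.997
```

Emit:
{"api": "play_rows", "payload": {
  "commands": [
    {"fingers": -1,"tx": 0,"ty": 0,"tz": 0,"ax": 0,"ay": 0,"az": 0}
  ]
}}

```text
time_s: 3.18
tcp_pos: [0.487, 0.0694, 0.2505]
ee_rot: [[0.003, -0.484, 0.875], [0.001, 0.875, 0.484], [-1.0, -0.0, 0.003]]
wrist_force: [-0.2, -0.6, -0.7]
gripper_width: 1.003
```

Run:
```python
from station import *
from h import *
for i in range(4):
    s=r.sense();p=viewer.capture("wrist" if i<3 else "side")
    d=np.r_[.4876,.0730,.21]-s["tcp_pos"];print(s["time_s"],s["tcp_pos"],s["wrist_force"],s["joint_velocities"].round(2),s["ee_rot"].T@d/.75)
```

```text
3.1833 [0.48698463 0.06943933 0.2504629 ] [-0.21895813 -0.64710272 -0.66967131] [ 0.31  0.2  -0.41 -0.35  0.14  0.14] [0.05395837 0.00378341 0.00283776]
3.2333 [0.48683892 0.06948128 0.25021507] [0.16222837 0.03678064 0.27323079] [ 0.16  0.19 -0.49 -0.12  0.15 -0.05] [0.05362771 0.00363363 0.00300341]
3.2833 [0.48667701 0.06945764 0.24992754] [ 0.30473878 -0.41311003 -0.81023041] [ 0.12  0.36 -0.4  -0.02  0.14  0.05] [0.05324343 0.00355046 0.00324088]
3.3333 [0.48655208 0.06947338 0.24968263] [-0.4923266   0.11880008 -1.4730995 ] [ 0.07  0.23 -0.39 -0.01  0.14  0.08] [0.0529159  0.00344788 0.00340118]
```

Emit:
{"api": "play_rows", "payload": {
  "commands": [
    {"fingers": -1,"tx": 0.018,"ty": 0.0035,"tz": 0.003,"ax": 0,"ay": 0,"az": 0},
    {"fingers": -1,"tx": 0.036,"ty": 0.0035,"tz": 0.003,"ax": 0,"ay": 0,"az": 0},
    {"fingers": -0.6,"tx": 0.053,"ty": 0.0035,"tz": 0.003,"ax": 0,"ay": 0,"az": 0},
    {"fingers": -0.4,"tx": 0.053,"ty": 0.0035,"tz": 0.003,"ax": 0,"ay": 0,"az": 0},
    {"fingers": -0.4,"tx": 0.053,"ty": 0.0035,"tz": 0.003,"ax": 0,"ay": 0,"az": 0}
  ]
}}

```text
time_s: 3.8
tcp_pos: [0.4868, 0.0727, 0.2089]
ee_rot: [[-0.001, -0.484, 0.875], [-0.001, 0.875, 0.484], [-1.0, -0.0, -0.001]]
wrist_force: [0.2, 0.2, 0.8]
gripper_width: 0.855
```

Emit:
{"api": "play_rows", "payload": {
  "commands": [
    {"fingers": -0.4,"tx": 0,"ty": 0,"tz": 0,"ax": 0,"ay": 0,"az": 0},
    {"fingers": -0.4,"tx": 0,"ty": 0,"tz": 0,"ax": 0,"ay": 0,"az": 0},
    {"fingers": -0.4,"tx": 0,"ty": 0,"tz": 0,"ax": 0,"ay": 0,"az": 0}
  ]
}}

```text
time_s: 4.05
tcp_pos: [0.4874, 0.0729, 0.2099]
ee_rot: [[0.002, -0.484, 0.875], [0.001, 0.875, 0.484], [-1.0, -0.0, 0.002]]
wrist_force: [-0.5, 0.3, 0.5]
gripper_width: 0.719
```

Run:
```python
from station import *
from h import *
for i in range(3):
    s=r.sense();p=viewer.capture("wrist")
    d=np.r_[.4876,.0730,.21]-s["tcp_pos"];print(s["time_s"],s["tcp_pos"],s["wrist_force"],s["moment"],s["ee_rot"].T@d/.75)
a=np.radians(-61);b=np.array([-np.sin(a),np.cos(a),0])
c=np.array([.4876,.0730,.22]);print(proj(p,[c,c+.032*b,c-.032*b],s))
cv2.imwrite("pics/w3.png",cv2.resize(p["image"][180:,200:440,::-1],None,fx=2,fy=2))
```

```text
4.05 [0.4873612  0.07294484 0.2098706 ] [-0.46807908  0.27108647  0.52954434] [ 0.00099453 -0.00326887  0.01431949] [-1.71974396e-04 -8.98488790e-05  3.14503119e-04]
4.1 [0.48723966 0.07290127 0.20974089] [0.64356233 0.97417759 0.23621749] [-0.00320211  0.02208115  0.03626534] [-0.00034475 -0.00011749  0.00048463]
4.15 [0.48714113 0.0728586  0.20960066] [-1.1885507   0.0915543   0.50273558] [-0.01155013 -0.03673306 -0.04487461] [-0.00053168 -0.00013127  0.00062726]
[[320.87151248 329.38227453]
 [320.83163739 389.29728264]
 [320.91313389 260.87773332]]
```

View pics/w3.png

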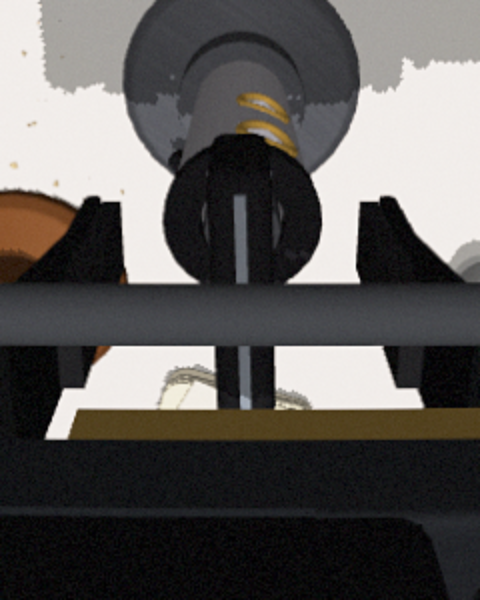

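Bar centred between the fingers (crop 241, model 241), holes visible at crop (263,105),(268,138). Closing, and estimating the hole azimuth and heights from this picture.

Run:
```python
from station import *
from h import *
s=r.sense();p=viewer.capture("wrist")
ax=np.array([.4876,.0730])
for uv in([331.5,232],[333.5,248]):
    A=at_z(p,[uv],.2,s)[0];B=at_z(p,[uv],.0,s)[0]
    for l in np.linspace(0,1,4000):
        X=A+l*(B-A)
        if np.hypot(*(X[:2]-ax))<.021:
            print(X,np.degrees(np.arctan2(*(X[:2]-ax)[::-1])));break
```

```text
[0.46681236 0.07009214 0.12658165] -172.036906698293
[0.46680974 0.07007127 0.16289072] -171.98149806658736
```

Emit:
{"api": "play_rows", "payload": {
  "commands": [
    {"fingers": 0,"tx": 0,"ty": 0,"tz": 0,"ax": 0,"ay": 0,"az": 0},
    {"fingers": 0.4,"tx": 0,"ty": 0,"tz": 0,"ax": 0,"ay": 0,"az": 0},
    {"fingers": 0.6,"tx": 0,"ty": 0,"tz": 0,"ax": 0,"ay": 0,"az": 0},
    {"fingers": 0.8,"tx": 0,"ty": 0,"tz": 0,"ax": 0,"ay": 0,"az": 0},
    {"fingers": 1,"tx": 0,"ty": 0,"tz": 0,"ax": 0,"ay": 0,"az": 0}
  ]
}}

```text
time_s: 4.67
tcp_pos: [0.4869, 0.0727, 0.209]
ee_rot: [[-0.0, -0.484, 0.875], [-0.0, 0.875, 0.484], [-1.0, 0.0, -0.0]]
wrist_force: [-0.6, -0.2, 1.1]
gripper_width: 0.407
```

Emit:
{"api": "play_rows", "payload": {
  "commands": [
    {"fingers": 1,"tx": 0,"ty": 0,"tz": 0,"ax": 0,"ay": 0,"az": 0},
    {"fingers": 1,"tx": 0,"ty": 0,"tz": 0,"ax": 0,"ay": 0,"az": 0},
    {"fingers": 1,"tx": 0,"ty": 0,"tz": 0,"ax": 0,"ay": 0,"az": 0},
    {"fingers": 1,"tx": 0,"ty": 0,"tz": 0,"ax": 0,"ay": 0,"az": 0}
  ]
}}

```text
time_s: 5.0
tcp_pos: [0.487, 0.0727, 0.209]
ee_rot: [[0.0, -0.484, 0.875], [-0.0, 0.875, 0.484], [-1.0, -0.0, 0.0]]
wrist_force: [0.0, -0.1, -0.5]
gripper_width: 0.157
```

Emit:
{"api": "play_rows", "payload": {
  "commands": [
    {"fingers": 1,"tx": 0,"ty": 0,"tz": 0,"ax": 0,"ay": 0,"az": 0},
    {"fingers": 1,"tx": 0,"ty": 0,"tz": 0,"ax": 0,"ay": 0,"az": 0},
    {"fingers": 1,"tx": 0,"ty": 0,"tz": 0,"ax": 0,"ay": 0,"az": 0}
  ]
}}

```text
time_s: 5.25
tcp_pos: [0.487, 0.0727, 0.209]
ee_rot: [[0.0, -0.484, 0.875], [-0.0, 0.875, 0.484], [-1.0, -0.0, 0.0]]
wrist_force: [0.3, -0.8, -0.2]
gripper_width: 0.157
```

Emit:
{"api": "play_rows", "payload": {
  "commands": [
    {"fingers": 1,"tx": 0,"ty": 0,"tz": 0,"ax": -0.02,"ay": 0,"az": 0},
    {"fingers": 1,"tx": 0,"ty": 0,"tz": 0,"ax": -0.04,"ay": 0,"az": 0},
    {"fingers": 1,"tx": 0,"ty": 0,"tz": 0,"ax": -0.06,"ay": 0,"az": 0},
    {"fingers": 1,"tx": 0,"ty": 0,"tz": 0,"ax": -0.08,"ay": 0,"az": 0},
    {"fingers": 1,"tx": 0,"ty": 0,"tz": 0,"ax": -0.1,"ay": 0,"az": 0}
  ]
}}

```text
time_s: 5.67
tcp_pos: [0.4873, 0.0725, 0.2091]
ee_rot: [[0.001, -0.733, 0.68], [-0.001, 0.68, 0.733], [-1.0, -0.001, 0.0]]
wrist_force: [2.7, -1.6, -2.9]
gripper_width: 0.16
```

```bash
cat > st.py <<'E'
from station import *
import numpy as np
n=4;F=[];M=[]
for i in range(n):
    s=r.sense();F.append(s["wrist_force"]);M.append(s["moment"])
    viewer.capture("top")
s=r.sense();F.append(s["wrist_force"]);M.append(s["moment"])
e=s["ee_rot"]
print(round(s["time_s"],2),s["tcp_pos"].round(4),"ang",np.degrees(np.arctan2(e[1,1],e[0,1])).round(2)%360,"tilt",e[:2,0].round(4),"w",round(s["gripper_width"],3))
print("F",np.mean(F,0).round(2),"M",np.mean(M,0).round(3),"Mz",np.array(M)[:,2].round(3))
E
python3 st.py
```

```text
5.87 [0.4871 0.0725 0.209 ] ang 136.88 tilt [ 0.0002 -0.0006] w 0.161
F [ 1.75 -2.29 -1.21] M [-0.742 -0.551  0.022] Mz [-0.042  0.043  0.031  0.074  0.002]
```

Emit:
{"api": "play_rows", "payload": {
  "commands": [
    {"fingers": 1,"tx": 0,"ty": 0,"tz": 0,"ax": -0.02,"ay": 0,"az": 0},
    {"fingers": 1,"tx": 0,"ty": 0,"tz": 0,"ax": -0.04,"ay": 0,"az": 0},
    {"fingers": 1,"tx": 0,"ty": 0,"tz": 0,"ax": -0.06,"ay": 0,"az": 0},
    {"fingers": 1,"tx": 0,"ty": 0,"tz": 0,"ax": -0.08,"ay": 0,"az": 0},
    {"fingers": 1,"tx": 0,"ty": 0,"tz": 0,"ax": -0.1,"ay": 0,"az": 0}
  ]
}}

```text
time_s: 6.28
tcp_pos: [0.4877, 0.0727, 0.2091]
ee_rot: [[0.002, -0.907, 0.422], [-0.0, 0.422, 0.907], [-1.0, -0.002, 0.001]]
wrist_force: [3.8, -2.5, -2.5]
gripper_width: 0.157
```

```bash
python3 st.py
```

```text
6.48 [0.4874 0.0725 0.2091] ang 154.83 tilt [ 0.0011 -0.0004] w 0.159
F [ 3.86 -3.1  -2.39] M [-1.185 -1.289 -0.012] Mz [-0.02   0.006  0.018 -0.024 -0.038]
```

Emit:
{"api": "play_rows", "payload": {
  "commands": [
    {"fingers": 1,"tx": 0,"ty": 0,"tz": 0,"ax": -0.016,"ay": 0,"az": 0},
    {"fingers": 1,"tx": 0,"ty": 0,"tz": 0,"ax": -0.032,"ay": 0,"az": 0},
    {"fingers": 1,"tx": 0,"ty": 0,"tz": 0,"ax": -0.045,"ay": 0,"az": 0},
    {"fingers": 1,"tx": 0,"ty": 0,"tz": 0,"ax": -0.055,"ay": 0,"az": 0},
    {"fingers": 1,"tx": 0,"ty": 0,"tz": 0,"ax": -0.06,"ay": 0,"az": 0}
  ]
}}

```text
time_s: 6.9
tcp_pos: [0.4878, 0.0729, 0.2091]
ee_rot: [[0.002, -0.969, 0.247], [0.0, 0.247, 0.969], [-1.0, -0.002, 0.001]]
wrist_force: [3.9, -2.9, -3.7]
gripper_width: 0.158
```

```bash
python3 st.py
```

```text
7.1 [0.4877 0.0726 0.2091] ang 165.64 tilt [ 0.0018 -0.0003] w 0.158
F [ 4.71 -3.33 -3.5 ] M [-1.298 -1.594 -0.022] Mz [-0.091 -0.052 -0.006  0.052 -0.014]
```

Emit:
{"api": "play_rows", "payload": {
  "commands": [
    {"fingers": 1,"tx": 0,"ty": -0.0012,"tz": -0.0005,"ax": -0.01,"ay": 0,"az": 0},
    {"fingers": 1,"tx": 0,"ty": -0.0012,"tz": -0.0005,"ax": -0.02,"ay": 0,"az": 0},
    {"fingers": 1,"tx": 0,"ty": -0.0012,"tz": -0.0005,"ax": -0.03,"ay": 0,"az": 0},
    {"fingers": 1,"tx": 0,"ty": -0.0012,"tz": -0.0005,"ax": -0.04,"ay": 0,"az": 0},
    {"fingers": 1,"tx": 0,"ty": -0.0012,"tz": -0.0005,"ax": -0.045,"ay": 0,"az": 0}
  ]
}}

```text
time_s: 7.52
tcp_pos: [0.4884, 0.0723, 0.2091]
ee_rot: [[0.002, -0.994, 0.108], [0.0, 0.108, 0.994], [-1.0, -0.002, 0.0]]
wrist_force: [3.9, -2.4, -2.5]
gripper_width: 0.159
```

```bash
sed -i 's/n=4/n=6/' st.py; python3 st.py
```

```text
7.82 [0.4884 0.0723 0.2091] ang 173.75 tilt [0.0017 0.0002] w 0.158
F [ 4.68 -2.91 -2.86] M [-1.007 -1.495  0.028] Mz [ 0.    -0.011  0.046 -0.001  0.086  0.049  0.024]
```

Emit:
{"api": "play_rows", "payload": {
  "commands": [
    {"fingers": 1,"tx": 0,"ty": 0,"tz": 0,"ax": -0.006,"ay": 0,"az": 0},
    {"fingers": 1,"tx": 0,"ty": 0,"tz": 0,"ax": -0.012,"ay": 0,"az": 0},
    {"fingers": 1,"tx": 0,"ty": 0,"tz": 0,"ax": -0.017,"ay": 0,"az": 0}
  ]
}}

```text
time_s: 8.07
tcp_pos: [0.4885, 0.0724, 0.2091]
ee_rot: [[0.002, -0.998, 0.055], [0.001, 0.055, 0.998], [-1.0, -0.002, 0.001]]
wrist_force: [4.1, -1.3, -2.9]
gripper_width: 0.16
```

```bash
python3 st.py
```

```text
8.37 [0.4885 0.0724 0.2091] ang 176.8 tilt [0.002  0.0006] w 0.157
F [ 4.44 -1.82 -3.13] M [-0.888 -1.564 -0.05 ] Mz [-0.125 -0.042 -0.049 -0.019 -0.042 -0.044 -0.032]
```

Emit:
{"api": "play_rows", "payload": {
  "commands": [
    {"fingers": 1,"tx": 0,"ty": -0.0014,"tz": -0.0006,"ax": -0.005,"ay": 0,"az": 0},
    {"fingers": 1,"tx": 0,"ty": -0.0014,"tz": -0.0006,"ax": -0.01,"ay": 0,"az": 0},
    {"fingers": 1,"tx": 0,"ty": -0.0014,"tz": -0.0006,"ax": -0.014,"ay": 0,"az": 0}
  ]
}}

```text
time_s: 8.62
tcp_pos: [0.489, 0.072, 0.2091]
ee_rot: [[0.001, -1.0, 0.009], [0.001, 0.009, 1.0], [-1.0, -0.001, 0.001]]
wrist_force: [3.6, -0.2, -2.3]
gripper_width: 0.159
```

```bash
python3 st.py
```

```text
8.92 [0.489  0.0718 0.2092] ang 179.43 tilt [0.0009 0.0003] w 0.161
F [ 4.17 -1.41 -1.81] M [-0.54  -1.376  0.009] Mz [-0.038 -0.016 -0.032  0.065  0.041 -0.031  0.073]
```

Emit:
{"api": "play_rows", "payload": {
  "commands": [
    {"fingers": 1,"tx": 0,"ty": 0,"tz": 0,"ax": -0.004,"ay": 0,"az": 0},
    {"fingers": 1,"tx": 0,"ty": 0,"tz": 0,"ax": -0.008,"ay": 0,"az": 0},
    {"fingers": 1,"tx": 0,"ty": 0,"tz": 0,"ax": -0.011,"ay": 0,"az": 0}
  ]
}}

```text
time_s: 9.17
tcp_pos: [0.4889, 0.0718, 0.2091]
ee_rot: [[0.001, -1.0, -0.026], [0.0, -0.026, 1.0], [-1.0, -0.001, 0.0]]
wrist_force: [4.2, -0.8, -3.7]
gripper_width: 0.158
```

```bash
python3 st.py
```

```text
9.47 [0.4888 0.0717 0.2091] ang 181.42 tilt [0.0004 0.0002] w 0.159
F [ 4.69 -1.07 -2.11] M [-0.407 -1.606  0.004] Mz [-0.052 -0.039  0.036  0.042  0.015  0.004  0.018]
```

Emit:
{"api": "play_rows", "payload": {
  "commands": [
    {"fingers": 1,"tx": 0,"ty": -0.0013,"tz": 0,"ax": -0.004,"ay": 0,"az": 0},
    {"fingers": 1,"tx": 0,"ty": -0.0013,"tz": 0,"ax": -0.008,"ay": 0,"az": 0},
    {"fingers": 1,"tx": 0,"ty": -0.0013,"tz": 0,"ax": -0.011,"ay": 0,"az": 0}
  ]
}}

```text
time_s: 9.72
tcp_pos: [0.4895, 0.0717, 0.209]
ee_rot: [[-0.0, -0.998, -0.06], [0.0, -0.06, 0.998], [-1.0, 0.0, 0.0]]
wrist_force: [3.0, -1.6, 0.3]
gripper_width: 0.161
```

```bash
python3 st.py
```

```text
10.02 [0.4896 0.0717 0.209 ] ang 183.4 tilt [-0.0002 -0.0001] w 0.161
F [ 3.31 -0.97 -0.94] M [-0.272 -1.167 -0.016] Mz [-0.086 -0.019 -0.005  0.002  0.034 -0.023 -0.016]
```

Emit:
{"api": "play_rows", "payload": {
  "commands": [
    {"fingers": 1,"tx": 0,"ty": 0,"tz": 0,"ax": -0.003,"ay": 0,"az": 0},
    {"fingers": 1,"tx": 0,"ty": 0,"tz": 0,"ax": -0.006,"ay": 0,"az": 0},
    {"fingers": 1,"tx": 0,"ty": 0,"tz": 0,"ax": -0.008,"ay": 0,"az": 0}
  ]
}}

```text
time_s: 10.27
tcp_pos: [0.4897, 0.0718, 0.209]
ee_rot: [[0.0, -0.996, -0.085], [0.0, -0.085, 0.996], [-1.0, -0.0, 0.0]]
wrist_force: [3.6, -0.1, -0.8]
gripper_width: 0.158
```

```bash
python3 st.py
```

```text
10.57 [0.4897 0.0717 0.209 ] ang 184.83 tilt [0. 0.] w 0.158
F [ 3.67 -0.42 -0.59] M [-0.161 -1.1   -0.025] Mz [-0.075  0.025 -0.051 -0.022  0.019  0.004 -0.077]
```

Emit:
{"api": "play_rows", "payload": {
  "commands": [
    {"fingers": 1,"tx": 0,"ty": -0.0013,"tz": 0,"ax": -0.003,"ay": 0,"az": 0},
    {"fingers": 1,"tx": 0,"ty": -0.0013,"tz": 0,"ax": -0.006,"ay": 0,"az": 0},
    {"fingers": 1,"tx": 0,"ty": -0.0013,"tz": 0,"ax": -0.008,"ay": 0,"az": 0}
  ]
}}

```text
time_s: 10.82
tcp_pos: [0.4903, 0.0718, 0.209]
ee_rot: [[-0.001, -0.994, -0.11], [0.0, -0.11, 0.994], [-1.0, 0.001, 0.0]]
wrist_force: [1.1, 0.5, 1.3]
gripper_width: 0.159
```

```bash
python3 st.py
```

```text
11.12 [0.4904 0.0718 0.209 ] ang 186.27 tilt [-0.0004 -0.0001] w 0.159
F [1.23 0.6  1.14] M [ 0.083 -0.433 -0.079] Mz [-0.076 -0.087 -0.117 -0.048 -0.066 -0.074 -0.083]
```

Emit:
{"api": "play_rows", "payload": {
  "commands": [
    {"fingers": 1,"tx": 0,"ty": 0,"tz": 0,"ax": -0.003,"ay": 0,"az": 0},
    {"fingers": 1,"tx": 0,"ty": 0,"tz": 0,"ax": -0.006,"ay": 0,"az": 0},
    {"fingers": 1,"tx": 0,"ty": 0,"tz": 0,"ax": -0.008,"ay": 0,"az": 0}
  ]
}}

```text
time_s: 11.37
tcp_pos: [0.4906, 0.0719, 0.209]
ee_rot: [[-0.0, -0.991, -0.135], [0.0, -0.135, 0.991], [-1.0, 0.0, 0.0]]
wrist_force: [1.5, 1.7, 1.9]
gripper_width: 0.16
```

```bash
python3 st.py
```

```text
11.67 [0.4906 0.0719 0.209 ] ang 187.72 tilt [0.     0.0001] w 0.156
F [1.48 1.59 1.91] M [ 0.312 -0.248 -0.124] Mz [-0.132 -0.142 -0.184 -0.108 -0.074 -0.086 -0.143]
```

Emit:
{"api": "play_rows", "payload": {
  "commands": [
    {"fingers": 1,"tx": 0,"ty": -0.0006,"tz": 0.0006,"ax": -0.002,"ay": 0,"az": 0},
    {"fingers": 1,"tx": 0,"ty": -0.0006,"tz": 0.0006,"ax": -0.004,"ay": 0,"az": 0}
  ]
}}

```text
time_s: 11.83
tcp_pos: [0.4909, 0.0722, 0.209]
ee_rot: [[-0.0, -0.989, -0.147], [-0.0, -0.147, 0.989], [-1.0, 0.0, -0.0]]
wrist_force: [-0.3, 1.4, 3.1]
gripper_width: 0.158
```

```bash
python3 st.py
```

```text
12.13 [0.4909 0.0722 0.209 ] ang 188.43 tilt [-0.0003 -0.0002] w 0.159
F [0.15 1.38 2.42] M [ 0.211  0.017 -0.162] Mz [-0.218 -0.205 -0.208 -0.132 -0.1   -0.151 -0.119]
```

Emit:
{"api": "play_rows", "payload": {
  "commands": [
    {"fingers": 1,"tx": -0.006,"ty": 0,"tz": 0,"ax": 0.003,"ay": 0,"az": 0},
    {"fingers": 1,"tx": -0.012,"ty": 0,"tz": 0,"ax": 0.003,"ay": 0,"az": 0},
    {"fingers": 1,"tx": -0.018,"ty": 0,"tz": 0,"ax": 0.003,"ay": 0,"az": 0},
    {"fingers": 1,"tx": -0.022,"ty": 0,"tz": 0,"ax": 0.003,"ay": 0,"az": 0},
    {"fingers": 1,"tx": -0.024,"ty": 0,"tz": 0,"ax": 0.003,"ay": 0,"az": 0}
  ]
}}

```text
time_s: 12.55
tcp_pos: [0.4905, 0.0722, 0.2268]
ee_rot: [[-0.002, -0.991, -0.137], [-0.0, -0.137, 0.991], [-1.0, 0.002, -0.0]]
wrist_force: [1.7, 0.4, -7.7]
gripper_width: 0.16
```

```bash
python3 st.py
```

```text
12.85 [0.4909 0.0722 0.2274] ang 187.9 tilt [-0.     -0.0002] w 0.159
F [ 1.63  0.56 -3.99] M [ 0.094 -0.219 -0.115] Mz [-0.081 -0.125 -0.118 -0.1   -0.142 -0.112 -0.131]
```

Emit:
{"api": "play_rows", "payload": {
  "commands": [
    {"fingers": 1,"tx": -0.005,"ty": 0,"tz": 0,"ax": 0,"ay": 0,"az": 0},
    {"fingers": 1,"tx": -0.01,"ty": 0,"tz": 0,"ax": 0,"ay": 0,"az": 0},
    {"fingers": 1,"tx": -0.015,"ty": 0,"tz": 0,"ax": 0,"ay": 0,"az": 0},
    {"fingers": 1,"tx": -0.02,"ty": 0,"tz": 0,"ax": 0,"ay": 0,"az": 0},
    {"fingers": 1,"tx": -0.022,"ty": 0,"tz": 0,"ax": 0,"ay": 0,"az": 0}
  ]
}}

```text
time_s: 13.27
tcp_pos: [0.4909, 0.0723, 0.2441]
ee_rot: [[-0.0, -0.991, -0.137], [-0.0, -0.137, 0.991], [-1.0, 0.0, -0.0]]
wrist_force: [0.8, 1.1, -7.8]
gripper_width: 0.159
```

```bash
python3 st.py
```

```text
13.57 [0.4912 0.0723 0.2442] ang 187.91 tilt [ 0.0009 -0.    ] w 0.158
F [ 0.48  0.88 -3.33] M [ 0.092  0.09  -0.091] Mz [-0.077 -0.022 -0.103 -0.121 -0.177 -0.065 -0.07 ]
```

Emit:
{"api": "play_rows", "payload": {
  "commands": [
    {"fingers": 1,"tx": -0.002,"ty": 0,"tz": 0,"ax": 0,"ay": 0,"az": 0},
    {"fingers": 1,"tx": -0.004,"ty": 0,"tz": 0,"ax": 0,"ay": 0,"az": 0},
    {"fingers": 1,"tx": -0.005,"ty": 0,"tz": 0,"ax": 0,"ay": 0,"az": 0}
  ]
}}

```text
time_s: 13.82
tcp_pos: [0.4907, 0.0723, 0.2466]
ee_rot: [[-0.001, -0.991, -0.137], [-0.0, -0.137, 0.991], [-1.0, 0.001, 0.0]]
wrist_force: [1.0, 0.5, -10.3]
gripper_width: 0.159
```

```bash
python3 st.py
```

```text
14.12 [0.4909 0.0723 0.2469] ang 187.89 tilt [-0.0006 -0.0001] w 0.159
F [ 0.98  0.92 -8.11] M [ 0.049 -0.279 -0.079] Mz [-0.108 -0.1   -0.032 -0.082 -0.097 -0.059 -0.072]
```

```bash
python3 st.py
python3 - <<'E'
from station import *
from h import *
s=r.sense();p=viewer.capture("wrist")
cv2.imwrite("pics/w4.png",cv2.resize(p["image"][150:330,240:440,::-1],None,fx=3,fy=3))
E
```

```text
14.42 [0.4908 0.0723 0.247 ] ang 187.89 tilt [-0.0006 -0.    ] w 0.158
F [ 1.09  0.73 -8.59] M [ 0.077 -0.238 -0.076] Mz [-0.072 -0.127 -0.064 -0.061 -0.103 -0.062 -0.046]
```

View pics/w4.png

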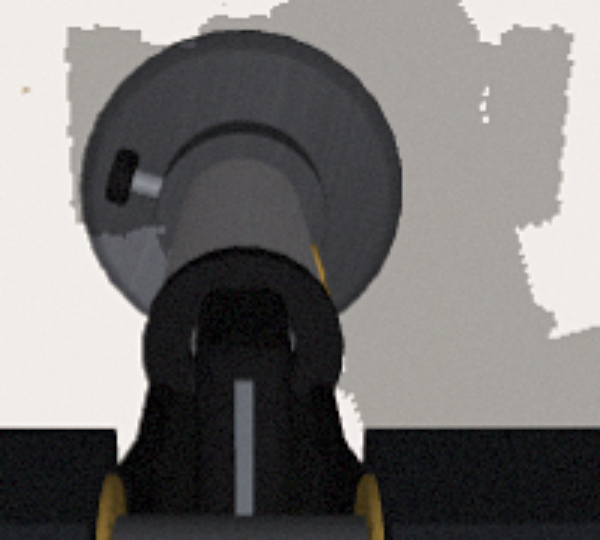

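Run:
```python
from station import *
from h import *
p=viewer.capture("side")
ax=np.array([.490,.0728]);f=np.array([np.cos(np.radians(187)),np.sin(np.radians(187))])
for z in(.10,.11,.12,.13,.15,.16):print(z,proj(p,[np.r_[ax+.021*f,z]])[0].round(1))
cv2.imwrite("pics/s2.png",cv2.resize(p["image"][255:355,265:365,::-1],None,fx=6,fy=6,interpolation=2))
```

```text
0.1 [322.3 307.2]
0.11 [322.3 303.5]
0.12 [322.4 299.9]
0.13 [322.4 296.2]
0.15 [322.6 288.6]
0.16 [322.6 284.8]
```

View pics/s2.png

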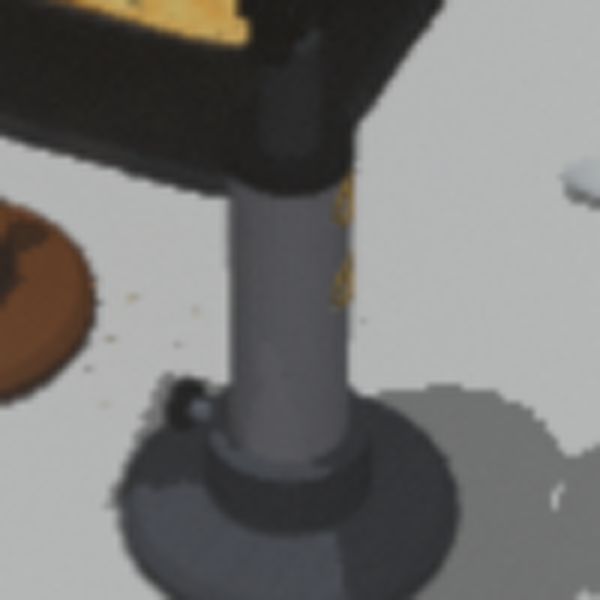

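The side view shows the lower hole's rim at crop (344,280), about z = 0.116. That puts the first hole near mast 0.046. No button stands proud yet, so I go on in 1 mm steps and watch the force.

Emit:
{"api": "play_rows", "payload": {
  "commands": [
    {"fingers": 1,"tx": -0.0007,"ty": 0,"tz": 0,"ax": 0,"ay": 0,"az": 0},
    {"fingers": 1,"tx": -0.0013,"ty": 0,"tz": 0,"ax": 0,"ay": 0,"az": 0}
  ]
}}

```text
time_s: 14.68
tcp_pos: [0.491, 0.0723, 0.2486]
ee_rot: [[0.0, -0.991, -0.137], [-0.0, -0.137, 0.991], [-1.0, -0.0, -0.0]]
wrist_force: [1.1, 1.1, -9.4]
gripper_width: 0.155
```

```bash
python3 st.py
```

```text
14.98 [0.4911 0.0723 0.2486] ang 187.9 tilt [0.0005 0.    ] w 0.164
F [ 0.62  1.04 -6.55] M [ 0.069  0.084 -0.081] Mz [-0.067 -0.1   -0.047 -0.083 -0.102 -0.114 -0.052]
```

Emit:
{"api": "play_rows", "payload": {
  "commands": [
    {"fingers": 1,"tx": -0.0007,"ty": 0,"tz": 0,"ax": 0,"ay": 0,"az": 0},
    {"fingers": 1,"tx": -0.0013,"ty": 0,"tz": 0,"ax": 0,"ay": 0,"az": 0}
  ]
}}

```text
time_s: 15.15
tcp_pos: [0.4911, 0.0723, 0.2492]
ee_rot: [[0.0, -0.991, -0.137], [0.0, -0.137, 0.991], [-1.0, -0.0, -0.0]]
wrist_force: [0.2, 0.6, -7.5]
gripper_width: 0.16
```

```bash
python3 st.py
```

```text
15.45 [0.4911 0.0723 0.2493] ang 187.9 tilt [ 0.0002 -0.    ] w 0.16
F [ 0.52  0.97 -6.19] M [ 0.039  0.069 -0.082] Mz [-0.065 -0.061 -0.135 -0.054 -0.063 -0.094 -0.102]
```

Emit:
{"api": "play_rows", "payload": {
  "commands": [
    {"fingers": 1,"tx": -0.0007,"ty": 0,"tz": 0,"ax": 0,"ay": 0,"az": 0},
    {"fingers": 1,"tx": -0.0013,"ty": 0,"tz": 0,"ax": 0,"ay": 0,"az": 0}
  ]
}}

```text
time_s: 15.62
tcp_pos: [0.491, 0.0723, 0.25]
ee_rot: [[-0.0, -0.991, -0.137], [-0.0, -0.137, 0.991], [-1.0, 0.0, 0.0]]
wrist_force: [1.5, 0.1, -8.3]
gripper_width: 0.155
```

```bash
python3 st.py
```

```text
15.92 [0.4912 0.0723 0.2506] ang 187.9 tilt [0.0007 0.0001] w 0.156
F [ 0.35  0.68 -5.2 ] M [ 0.084  0.158 -0.082] Mz [-0.017 -0.105 -0.063 -0.063 -0.085 -0.102 -0.139]
```

Emit:
{"api": "play_rows", "payload": {
  "commands": [
    {"fingers": 1,"tx": -0.0007,"ty": 0,"tz": 0,"ax": 0,"ay": 0,"az": 0},
    {"fingers": 1,"tx": -0.0013,"ty": 0,"tz": 0,"ax": 0,"ay": 0,"az": 0}
  ]
}}

```text
time_s: 16.08
tcp_pos: [0.491, 0.0723, 0.2511]
ee_rot: [[0.0, -0.991, -0.137], [0.0, -0.137, 0.991], [-1.0, -0.0, 0.0]]
wrist_force: [0.1, 0.7, -7.1]
gripper_width: 0.156
```

```bash
python3 st.py
```

```text
16.38 [0.4912 0.0723 0.2514] ang 187.9 tilt [0.0005 0.0001] w 0.16
F [ 0.29  0.74 -4.48] M [ 0.103  0.154 -0.089] Mz [-0.118 -0.069 -0.102 -0.045 -0.092 -0.071 -0.123]
```

Emit:
{"api": "play_rows", "payload": {
  "commands": [
    {"fingers": 1,"tx": -0.0007,"ty": 0,"tz": 0,"ax": 0,"ay": 0,"az": 0},
    {"fingers": 1,"tx": -0.0013,"ty": 0,"tz": 0,"ax": 0,"ay": 0,"az": 0}
  ]
}}

```text
time_s: 16.55
tcp_pos: [0.4912, 0.0723, 0.2522]
ee_rot: [[0.0, -0.991, -0.137], [0.0, -0.137, 0.991], [-1.0, -0.0, -0.0]]
wrist_force: [-0.1, 1.2, 0.2]
gripper_width: 0.158
```

```bash
python3 st.py
```

```text
16.85 [0.4917 0.0724 0.2537] ang 187.92 tilt [0.0026 0.0004] w 0.155
F [-0.69  1.33  2.64] M [ 0.292  0.629 -0.097] Mz [-0.152 -0.092 -0.071 -0.088 -0.051 -0.11  -0.114]
```

Upward push (+2.6 N) suggests the button's dome is entering the hole. Looking.

```bash
python3 st.py
python3 - <<'E'
from station import *
from h import *
p=viewer.capture("side")
for f in spotter.find_in("button",p)[:3]:print(f["uv"],f["score"])
cv2.imwrite("pics/s3.png",cv2.resize(p["image"][275:325,290:350,::-1],None,fx=8,fy=8,interpolation=2))
E
```

```text
17.15 [0.4917 0.0724 0.2538] ang 187.92 tilt [0.0028 0.0004] w 0.158
F [-1.28  1.54  5.8 ] M [ 0.356  0.885 -0.109] Mz [-0.114 -0.117 -0.137 -0.055 -0.09  -0.128 -0.121]
[370.2, 284.5] 0.28
```

View pics/s3.png

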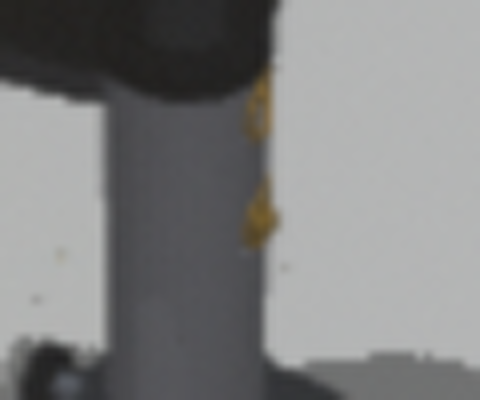

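The button now fills the lower hole, with a bulge out to crop (277,220), about the expected 6 mm proud. The arm is pressing it a little on the lower edge, so I relieve that upward.

Emit:
{"api": "play_rows", "payload": {
  "commands": [
    {"fingers": 1,"tx": -0.001,"ty": 0,"tz": 0,"ax": 0,"ay": 0,"az": 0},
    {"fingers": 1,"tx": -0.0017,"ty": 0,"tz": 0,"ax": 0.003,"ay": 0,"az": 0}
  ]
}}

```text
time_s: 17.42
tcp_pos: [0.4913, 0.0723, 0.254]
ee_rot: [[0.001, -0.992, -0.128], [0.0, -0.128, 0.992], [-1.0, -0.001, 0.0]]
wrist_force: [-0.7, 0.6, 1.8]
gripper_width: 0.16
```

```bash
python3 st.py
```

```text
17.72 [0.4914 0.0723 0.2539] ang 187.36 tilt [0.0013 0.0001] w 0.154
F [-0.32  1.01  4.19] M [ 0.195  0.53  -0.073] Mz [-0.065 -0.037 -0.114 -0.134 -0.041 -0.083 -0.036]
```

Emit:
{"api": "play_rows", "payload": {
  "commands": [
    {"fingers": 1,"tx": -0.0007,"ty": 0,"tz": 0,"ax": 0,"ay": 0,"az": 0},
    {"fingers": 1,"tx": -0.0013,"ty": 0,"tz": 0,"ax": 0.003,"ay": 0,"az": 0}
  ]
}}

```text
time_s: 17.88
tcp_pos: [0.491, 0.0722, 0.2541]
ee_rot: [[-0.0, -0.993, -0.118], [-0.0, -0.118, 0.993], [-1.0, 0.0, -0.0]]
wrist_force: [0.4, 0.6, 0.6]
gripper_width: 0.161
```

```bash
python3 st.py
```

```text
18.18 [0.491  0.0722 0.2541] ang 186.81 tilt [-0.0002 -0.0001] w 0.158
F [0.77 0.67 1.34] M [-0.001  0.069 -0.045] Mz [-0.049 -0.057  0.002 -0.038 -0.066 -0.052 -0.053]
```

Locked: it bore about 10 N downward without sinking, and forces and torque are now near zero. Letting go and going straight up.

Emit:
{"api": "play_rows", "payload": {
  "commands": [
    {"fingers": 0.5,"tx": 0,"ty": 0,"tz": 0,"ax": 0,"ay": 0,"az": 0},
    {"fingers": 0.2,"tx": 0,"ty": 0,"tz": 0,"ax": 0,"ay": 0,"az": 0},
    {"fingers": 0,"tx": 0,"ty": 0,"tz": 0,"ax": 0,"ay": 0,"az": 0},
    {"fingers": -0.2,"tx": 0,"ty": 0,"tz": 0,"ax": 0,"ay": 0,"az": 0},
    {"fingers": -0.3,"tx": 0,"ty": 0,"tz": 0,"ax": 0,"ay": 0,"az": 0}
  ]
}}

```text
time_s: 18.6
tcp_pos: [0.4909, 0.0722, 0.2542]
ee_rot: [[-0.0, -0.993, -0.119], [-0.0, -0.119, 0.993], [-1.0, 0.0, -0.0]]
wrist_force: [0.2, -0.0, -0.8]
gripper_width: 0.447
```

Emit:
{"api": "play_rows", "payload": {
  "commands": [
    {"fingers": -0.3,"tx": 0,"ty": 0,"tz": 0,"ax": 0,"ay": 0,"az": 0},
    {"fingers": -0.3,"tx": -0.01,"ty": 0,"tz": 0,"ax": 0,"ay": 0,"az": 0},
    {"fingers": -0.3,"tx": -0.03,"ty": 0,"tz": 0,"ax": 0,"ay": 0,"az": 0},
    {"fingers": -0.3,"tx": -0.06,"ty": 0,"tz": 0,"ax": 0,"ay": 0,"az": 0},
    {"fingers": -0.3,"tx": -0.1,"ty": 0,"tz": 0,"ax": 0,"ay": 0,"az": 0}
  ]
}}

```text
time_s: 19.02
tcp_pos: [0.49, 0.072, 0.329]
ee_rot: [[-0.004, -0.993, -0.119], [-0.001, -0.119, 0.993], [-1.0, 0.004, -0.001]]
wrist_force: [0.8, -0.3, 0.1]
gripper_width: 0.642
```

Emit:
{"api": "play_rows", "payload": {
  "commands": [
    {"fingers": -0.3,"tx": -0.03,"ty": 0,"tz": 0,"ax": 0,"ay": 0,"az": 0},
    {"fingers": -0.3,"tx": -0.04,"ty": 0,"tz": 0,"ax": 0,"ay": 0,"az": 0},
    {"fingers": -0.3,"tx": -0.04,"ty": 0,"tz": 0,"ax": 0,"ay": 0,"az": 0},
    {"fingers": -0.3,"tx": -0.04,"ty": 0,"tz": 0,"ax": 0,"ay": 0,"az": 0}
  ]
}}

```text
time_s: 19.35
tcp_pos: [0.4906, 0.0723, 0.3588]
ee_rot: [[-0.001, -0.993, -0.118], [0.001, -0.118, 0.993], [-1.0, 0.001, 0.001]]
wrist_force: [-0.0, 0.6, -0.9]
gripper_width: 0.65
```

```bash
python3 st.py
python3 - <<'E'
from station import *
from h import *
p=viewer.capture("side")
cv2.imwrite("pics/s4.png",cv2.resize(p["image"][205:365,220:390,::-1],None,fx=3.5,fy=3.5,interpolation=2))
E
```

```text
19.65 [0.4908 0.0722 0.3583] ang 186.81 tilt [-0.002  -0.0008] w 0.646
F [-0.02 -0.09 -0.37] M [0.023 0.095 0.028] Mz [-0.004  0.063 -0.001 -0.005  0.1    0.043  0.001]
```

View pics/s4.png

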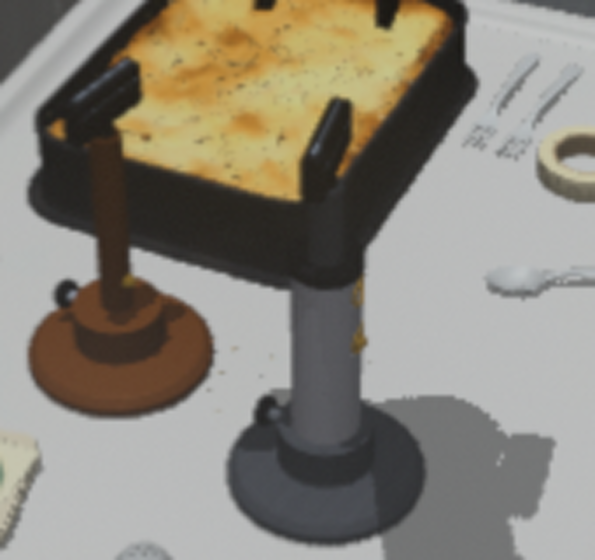

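The clip has stayed up with the gripper clear, and the button shows in the lower hole at crop (359,342). Handing in.

```bash
python3 -c "
from station import job
print(job.finish_job())"
```

```text
the job is handed in; nothing more can be done
None
```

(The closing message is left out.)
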